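# Refill the spoon caddy and lay up the chopsticks

### The arm

A 6-joint arm with a two-finger parallel gripper is mounted at the origin on the work surface. World frame = base frame: x ahead of the robot, y to its left, z up, the work surface at z = 0. Lengths are in m, angles in degrees, forces in N, time in s.
With the tool pointing down it reaches from about 0.3 to 0.75 m from the base axis. Payload 8.5 kg.
Tool frame: the origin (TCP) lies on the centre line of the jaws, within the pads' length; the fingertips stand 14 mm ahead of it and the grasp point (between the pads) lies 5 mm behind it; z points along the fingers, x is the direction in which the jaws open and shut, and the axes are right-handed (so a half turn about z gives the same grasp; the last joint's range is limited). The gripper opens to 85 mm and grips with 20 to 120 N. Pads are 22 mm wide; open, the fingers measure 114 mm over their backs; the gripper's body (76 mm by 85 mm) begins 54 mm behind the grasp point. The pads swing forward as they close: fully open they stand 13 mm farther back than shut.
Start: joints at [54.528, 21.807, 74.336, -0, 83.858, -12.336], TCP at [0.216, 0.506, 0.245] pointing down, gripper open.
Joint ranges: [-178.18, 178.18], [-50.72, 133.34], [12.68, 142.11], [-81.47, 261.47], [9.98, 163.14], [-165.26, 165.26]. Speed limits (degrees/s): [136.94, 136.94, 180, 180, 180, 180].

### API

Orientations are given as a 3x3 rotation matrix whose columns are the frame's x, y, z axes.
In Python, from rig import * gives the robot as it stands.
- The arm moves only by the shell command python3 -m crank 'ROWS' [FORCE]. ROWS is JSON, one flat list of numbers, 7 for each row, row after row: the turn, a rotation vector about the world's x, y, z in rad, then the shift along the world's x, y, z in m, then the opening in per cent of the stroke, from 0 (shut) to 100 (fully open). A call has 1 to 20 rows; each row shifts and turns the commanded pose from where the row before left it; what a row does not reach is not made up. A row lasts 1/10 s, in which the tool goes at most 50 mm and 8.59 degrees, less where a joint would pass 70% of its speed; a pose out of reach is approached as far as the arm can. A call is refused whole if a number of a shift passes 0.05 or a number of a turn 0.15, either way. A call with a gripper value outside its range is refused whole. The fingers move at their own pace and stop on an object; FORCE is the grip in N (left out, the last holds). Time passes only in rows, so rows that do not move let the fingers close. It gives the time, the measured TCP pose, the force and the opening at its end, in the units of the state.
- observe(): the state, without advancing time (a new reading comes with each control period).
- get_image(name): name is "scene" or "top"; returns a dict with "frame" (400x640x3 uint8, red, green, blue), "fov_y" (degrees; the focal length in pixels is half the picture's height over the tangent of half this angle, whatever the lens; pixels are square), "cx", "cy" (the principal point, pixels), "k1" (the pictures are not rectified: a ray, as slopes to the right and down, at radius r is drawn at 1 + k1 r^2 times it, then the intrinsics apply), "world_to_cam" (4x4, takes a point from world to camera coordinates). Camera axes: x right, y up, looking along -z (the intrinsics and any distortion apply to the point x, -y, -z); pixel columns grow to the right and rows downward; lengths in m; the calibration is good to about 2 mm. A picture is of the moment at which its call begins. There is no depth.
- close_job(): hands the job in, once; it reports no verdict.
The state is a dict: "time_s": time; "q": joint angles; "qvel": joint speeds; "joint_efforts": joint torques, N m; "position": TCP position; "tool_rot": TCP orientation; "ft_force": force on the tool from outside, world axes, zero at the start; "wrist_torque": the same for the moment, N m; "grip_width": finger opening in m.
Only numpy, scipy, OpenCV 4.12 (cv2) and the standard library are available. Lean on these libraries where they do the work, as an engineer would, in place of code of your own. Each camera call takes 0.05 s, during which the arm holds its last target. There are 200 camera calls.

### The job

Set the utensil caddy and its cradle up for service: draw the caddy's sliding cover back, load every strip of bamboo tasting spoons upright into the channel, pushing the spring follower back with it (each further strip pushes those before it) until the strip drops flat behind the front lip, then slide the cover fully shut over them. Also lay every cooking chopstick level in the wooden cradle, one to a notch, near enough centred and resting in both boards (thick end either way round), before or after the caddy. Leave the other kitchen things where they are.

Things in the scene. Friction and masses are not known exactly. Their poses are not given: they have to be found in the camera images.
- caddy: White plastic utensil caddy, fixed to the table. Origin at table height, on the centre line of its spoon channel, at the inner face of the low front lip. +x runs along the channel from lip to rear, z up. It spans x = -10 to 252 mm. A cutlery well, 48 mm high, lies alongside at y = -28 to -74 mm, x = 80 to 240 mm. The table ahead of the lip (x below -10 mm) is clear.
- caddy_mouth (a point): On the channel floor, centre line, at the inner face of the front lip; axes as caddy. The floor is flat, 8 mm above the table; the channel is 36 mm wide inside, between side walls 3 mm thick that rise 8 mm above the floor. The front lip, 6 mm thick, also rises 8 mm above it. The channel holds up to three strips end to end, at x = 0 to 52, 52 to 104 and 104 to 156 mm.
- cover (a joint): Sliding cover (m): 0 shut, 0.075 fully back towards the rear. Stays where left, about 3 N to slide. A clear tunnel open at both ends, 174 long, 50 wide, its top 77 mm above the table, ceiling 74 mm. Spans caddy x = -6 to 168 mm shut, 69 to 243 mm back. Back, it bares the channel for one strip at a time; a loaded strip can be pushed back beneath it.
- cover_grip (a point): Middle of the upright finger rib on top of the cover, 90 mm above the table. The rib is 12 mm thick along the sliding direction, 36 mm wide across it, and stands from 77 to 102 mm above the table. Pinch it along the sliding direction, or push it. Axes as caddy.
- follower (a joint): Spring follower in the channel (m): 0 = right forward at the front lip (its rest when the channel is empty), grows as it is pushed to the rear, at most 0.170. The spring drives it forward with about 3 N at 0 and 4.7 N at 0.170. One strip loaded holds it at about 0.051, two 0.103, three 0.155.
- follower_face (a point): Centre of the follower's front face, 31 mm above the table; the face is 32 mm wide and stands from 9 to 53 mm above the table.
- cradle: Wooden chopstick cradle, fixed to the table. Origin: centre of its underside. Two notched boards, 12 mm thick, 136 mm long, stand at x = -60 and +60 mm, each with notches at y = -44, 0 and +44 mm. Notch floors are flat, 16 mm wide, 36 mm above the table, flared to 26 mm at the top, 52 mm above it. Between the boards is only an 8 mm base. A chopstick lies along x over both.
- strip1_mid (a point): Centre of a banded strip of nested upright bamboo tasting spoons, one rigid block 52 mm long (x), 30 mm wide (y), 60 mm high (z), 60 g, standing upright on the table at the start; this point is 30 mm above its underside. Either strip end may go first. None if there is no such strip today.
- strip2_mid (a point): Centre of a banded strip of nested upright bamboo tasting spoons, one rigid block 52 mm long (x), 30 mm wide (y), 60 mm high (z), 60 g, standing upright on the table at the start; this point is 30 mm above its underside. Either strip end may go first. None if there is no such strip today.
- strip3_mid (a point): Centre of a banded strip of nested upright bamboo tasting spoons, one rigid block 52 mm long (x), 30 mm wide (y), 60 mm high (z), 60 g, standing upright on the table at the start; this point is 30 mm above its underside. Either strip end may go first. None if there is no such strip today.
- stick1_mid (a point): Balance point of a wooden cooking chopstick lying flat, half-way up its thickness (5 mm above its underside). It lies along x: the thick part, 10 by 10 mm, from x = -98 to 22 mm, the thinner part, 8 by 8 mm, from 22 to 122 mm; 20 g. None if there is no such chopstick today.
- stick2_mid (a point): Balance point of a wooden cooking chopstick lying flat, half-way up its thickness (5 mm above its underside). It lies along x: the thick part, 10 by 10 mm, from x = -98 to 22 mm, the thinner part, 8 by 8 mm, from 22 to 122 mm; 20 g. None if there is no such chopstick today.
- stick3_mid (a point): Balance point of a wooden cooking chopstick lying flat, half-way up its thickness (5 mm above its underside). It lies along x: the thick part, 10 by 10 mm, from x = -98 to 22 mm, the thinner part, 8 by 8 mm, from 22 to 122 mm; 20 g. None if there is no such chopstick today.
- pan: aluminium pan, 160 mm across, 45 mm high, with a handle; a bystander, leave it where it is. Origin: centre of its underside.
- bowl: white ceramic bowl, 150 mm across, 65 mm high; a bystander, leave it where it is. Origin: centre of its underside.
- whisk: steel balloon whisk, 265 mm long, lying; a bystander, leave it where it is. Origin: on its axis near its middle, at table height.
- mill: wooden pepper mill, 54 mm across, 135 mm high, upright; a bystander, leave it where it is. Origin: centre of its underside.
- dish: small white ceramic dish, 90 mm across, 22 mm high; a bystander, leave it where it is. Origin: centre of its underside.
- jar: small glass jar, 48 mm across, 55 mm high; a bystander, leave it where it is. Origin: centre of its underside.
- spoon: wooden spoon lying on the table; a bystander, leave it where it is. Origin: on its axis near its middle, at table height.
There are look-alikes about, which are no part of the job. Leave any red or turquoise look-alike of the part that bears strip2_mid alone.

How it is judged:
By the outcome, as a careful person would: the job done as asked, in the order asked, and still so for the second after the job is handed in, with the robot touching nothing.
Of strip1, strip2, strip3 only 2 to 3 are there at a start; the rules pass over those that are not, and their reading is None.
Of stick1, stick2, stick3 only 2 to 3 are there at a start; the rules pass over those that are not, and their reading is None.
At some moment in a run one of stick1, stick2, stick3 may be knocked a few centimetres aside while the robot is not near it.
It also fails if it takes over 210 s, if anything falls off the work surface, if the arm or the gripper's body presses on something with over 40 N, if the wrist force passes 120 N, or if a joint passes its speed limit or range.

## Working session

There is one attempt and no reset: what is moved stays moved. The work goes in short steps, Python scripts to look and compute and a shell command to move; the robot and the scene stay as the last step left them, time stands still between calls to the robot, and variables do not carry over. Pictures are saved under pics/ and viewed, about 12 in all and at most 16, crops included, and the job is handed in when it is done.

```bash
ls; mkdir -p pics; cat > h.py <<'E'
from rig import *
import numpy as np, cv2
def snap(n,f=None):
    im=get_image(n)
    if f: cv2.imwrite('pics/'+f,cv2.cvtColor(im['frame'],cv2.COLOR_RGB2BGR))
    return im
def foc(im): return 200/np.tan(np.radians(im['fov_y']/2))
def proj(im,P):
    P=np.atleast_2d(P); c=(im['world_to_cam']@np.c_[P,np.ones(len(P))].T).T
    s=np.c_[c[:,0],-c[:,1]]/-c[:,2:3]; r2=(s**2).sum(1,keepdims=True)
    return s*(1+im['k1']*r2)*foc(im)+[im['cx'],im['cy']]
def ray(im,uv,z):
    """pixels -> world points on plane z"""
    uv=np.atleast_2d(np.array(uv,float)); d=(uv-[im['cx'],im['cy']])/foc(im); s=d.copy()
    for _ in range(30): s=d/(1+im['k1']*(s**2).sum(1,keepdims=True))
    W=im['world_to_cam']; R=W[:3,:3]; o=-R.T@W[:3,3]
    v=np.c_[s[:,0],-s[:,1],-np.ones(len(s))]@R
    return o+v*((z-o[2])/v[:,2:3])
E
python3 - <<'E'
from h import *
for n in('scene','top'):
    im=snap(n,n+'0.png'); W=im['world_to_cam']; print(n,im['fov_y'],im['cx'],im['cy'],im['k1'],(-W[:3,:3].T@W[:3,3]).round(3))
s=observe(); print({k:np.round(v,3).tolist() for k,v in s.items()})
E
```

```text
pics
scene 43.1508296636526 324.7177697316063 192.56392269646847 0.03391998078190162 [1.379 0.248 1.205]
top 48.821575373961124 315.27745357361266 200.25133332601908 -0.04042664178505028 [ 0.427 -0.08   1.511]
{'time_s': 0.1, 'q': [54.527, 21.838, 74.379, 0.002, 83.86, -12.337], 'qvel': [-0.139, -0.119, -0.128, 0.021, -0.057, 0.105], 'joint_efforts': [0.004, -44.922, -23.166, -0.0, 0.004, 0.0], 'position': [0.216, 0.506, 0.245], 'tool_rot': [[0.393, 0.92, -0.001], [0.92, -0.393, -0.001], [-0.001, -0.0, -1.0]], 'ft_force': [0.106, 0.476, 0.053], 'wrist_torque': [-0.008, 0.0, -0.012], 'grip_width': 0.085}
```

View pics/top0.png

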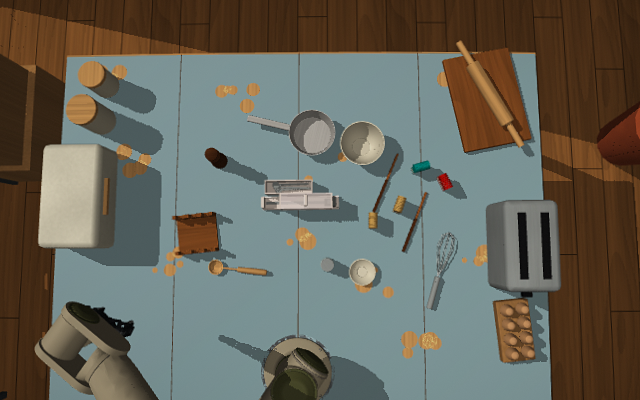

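View pics/scene0.png

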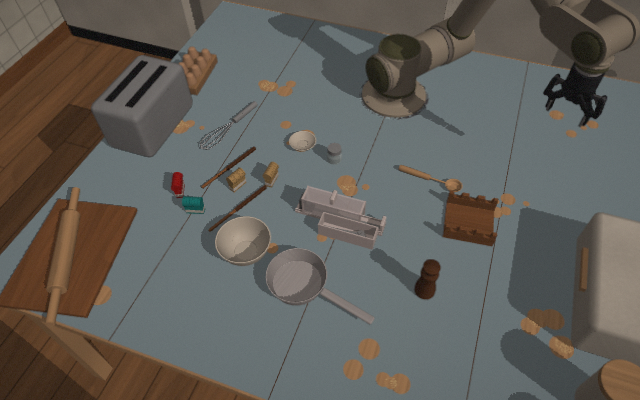

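Two strips (top px (373,221), (399,204)) and two sticks ((384,190), (415,222)); turquoise and red look-alikes at (421,166) and (445,181). The caddy is near (300,200) and the cradle near (197,232). I'll zoom in next.

```bash
python3 - <<'E'
import cv2,numpy as np
t=cv2.imread('pics/top0.png'); s=cv2.imread('pics/scene0.png')
a=cv2.resize(t[140:260,250:450],None,fx=4,fy=4,interpolation=cv2.INTER_CUBIC)
cv2.imwrite('pics/c1.png',a)
b=cv2.resize(s[120:250,170:390],None,fx=3.6,fy=3.6,interpolation=cv2.INTER_CUBIC)
cv2.imwrite('pics/c2.png',np.clip(b*1.4,0,255))
E
```

```text
[ WARN:0@0.101] global loadsave.cpp:1063 imwrite_ Unsupported depth image for selected encoder is fallbacked to CV_8U.
```

View pics/c1.png

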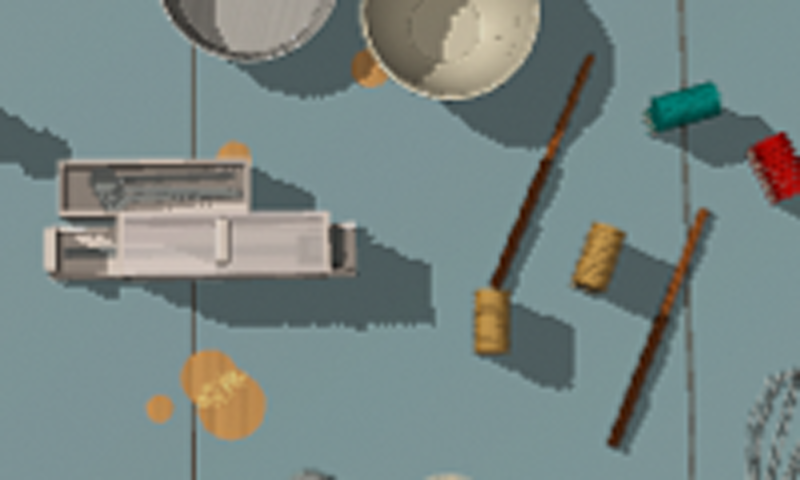

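View pics/c2.png

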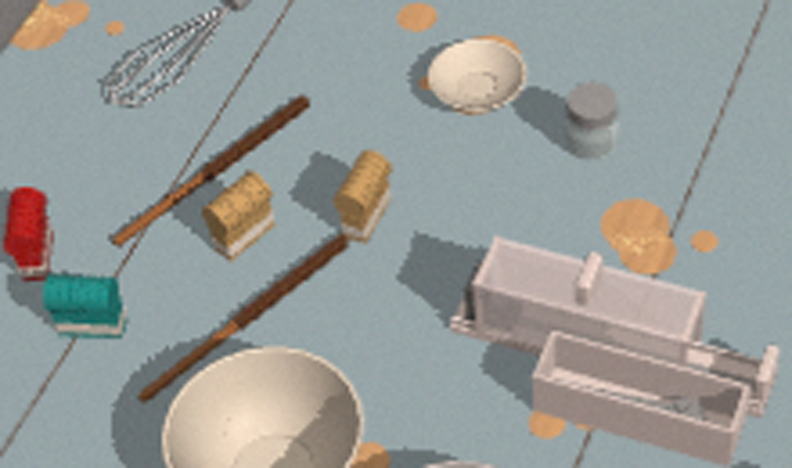

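The front lip is the right-hand end of the caddy in the top view (rear to the left, well on the far side), and the cover is slightly back. No third strip or stick is visible. Next I'll measure with masks.

```bash
cat > meas.py <<'E'
from h import *
def comps(im,mask,amin=30):
    n,l,st,c=cv2.connectedComponentsWithStats(mask.astype(np.uint8)); 
    return [(l==i,st[i]) for i in range(1,n) if st[i][4]>=amin]
if __name__=='__main__':
    for nm in('top','scene'):
        im=get_image(nm); hsv=cv2.cvtColor(im['frame'],cv2.COLOR_RGB2HSV); H,S,V=cv2.split(hsv)
        print('==',nm)
        for lab,m in(('gold',(H>14)&(H<28)&(S>85)&(V>60)),('brown',(H<15)&(S>110)&(V<175)),('pale',(S<45)&(V>110))):
            for c,st in comps(im,m,25):
                if st[4]>3000 and lab!='pale': continue
                if not(180<st[0]<480 and 100<st[1]<300): continue
                ct=cv2.findContours(c.astype(np.uint8),0,1)[0][0]; r=cv2.boxPoints(cv2.minAreaRect(ct))
                z={'gold':.055,'brown':.005,'pale':.05}[lab]
                P=ray(im,r,z)[:,:2]; e=np.linalg.norm(P[1]-P[0]),np.linalg.norm(P[2]-P[1])
                print(lab,st.tolist(),'mid',P.mean(0).round(4),'sides',np.round(e,3), 'corners',(P.round(3)).tolist())
E
python3 meas.py
```

```text
== top
gold [338, 152, 9, 10, 59] mid [ 0.7152 -0.1477] sides [0.023 0.031] corners [[0.722, -0.13], [0.735, -0.149], [0.709, -0.166], [0.696, -0.146]]
gold [305, 175, 8, 5, 28] mid [ 0.6478 -0.0382] sides [0.013 0.023] corners [[0.641, -0.026], [0.655, -0.026], [0.655, -0.05], [0.641, -0.05]]
gold [393, 196, 13, 17, 137] mid [ 0.5569 -0.3389] sides [0.055 0.028] corners [[0.535, -0.316], [0.587, -0.335], [0.578, -0.361], [0.526, -0.343]]
gold [369, 212, 8, 17, 127] mid [ 0.504  -0.2499] sides [0.023 0.053] corners [[0.53, -0.239], [0.53, -0.262], [0.478, -0.261], [0.478, -0.238]]
gold [295, 228, 21, 22, 322] mid [ 0.444  -0.0261] sides [0.054 0.079] corners [[0.453, 0.021], [0.491, -0.017], [0.435, -0.073], [0.397, -0.035]]
gold [287, 239, 6, 7, 34] mid [0.4316 0.0241] sides [0.017 0.02 ] corners [[0.441, 0.032], [0.441, 0.016], [0.422, 0.016], [0.422, 0.032]]
gold [474, 245, 14, 21, 219] mid [ 0.3885 -0.6038] sides [0.043 0.065] corners [[0.421, -0.583], [0.421, -0.626], [0.356, -0.624], [0.356, -0.581]]
gold [208, 260, 59, 15, 356] mid [0.3495 0.1967] sides [0.192 0.046] corners [
[... 4191 characters left out ...]
38] mid [0.4383 0.3369] sides [0.212 0.21 ] corners [[0.521, 0.226], [0.311, 0.251], [0.362, 0.455], [0.559, 0.416]]
brown [209, 186, 57, 45, 215] mid [ 0.6354 -0.3036] sides [0.218 0.014] corners [[0.732, -0.351], [0.531, -0.267], [0.539, -0.256], [0.739, -0.34]]
brown [318, 235, 9, 6, 30] mid [ 0.6538 -0.0343] sides [0.016 0.023] corners [[0.663, -0.044], [0.648, -0.047], [0.644, -0.024], [0.66, -0.021]]
brown [268, 243, 10, 10, 55] mid [ 0.7306 -0.1517] sides [0.031 0.023] corners [[0.743, -0.164], [0.712, -0.161], [0.719, -0.139], [0.749, -0.143]]
brown [415, 260, 25, 39, 597] mid [0.6793 0.2759] sides [0.121 0.051] corners [[0.738, 0.247], [0.617, 0.256], [0.622, 0.306], [0.741, 0.295]]
```

```bash
python3 - <<'E'
import cv2,numpy as np
t=cv2.imread('pics/top0.png'); s=cv2.imread('pics/scene0.png')
a=cv2.resize(t[205:265,165:230],None,fx=6,fy=6,interpolation=cv2.INTER_NEAREST)
b=cv2.resize(s[180:255,435:505],None,fx=5,fy=5,interpolation=cv2.INTER_NEAREST)
c=cv2.resize(t[170:215,255:350],None,fx=8,fy=5,interpolation=cv2.INTER_NEAREST)
o=np.zeros((600,800,3),np.uint8); o[:360,:390]=a; o[:375,400:750]=b; o[375:600,:760]=c
cv2.imwrite('pics/c3.png',np.clip(o*1.5,0,255).astype(np.uint8))
E
```

```text
(no output)
```

View pics/c3.png

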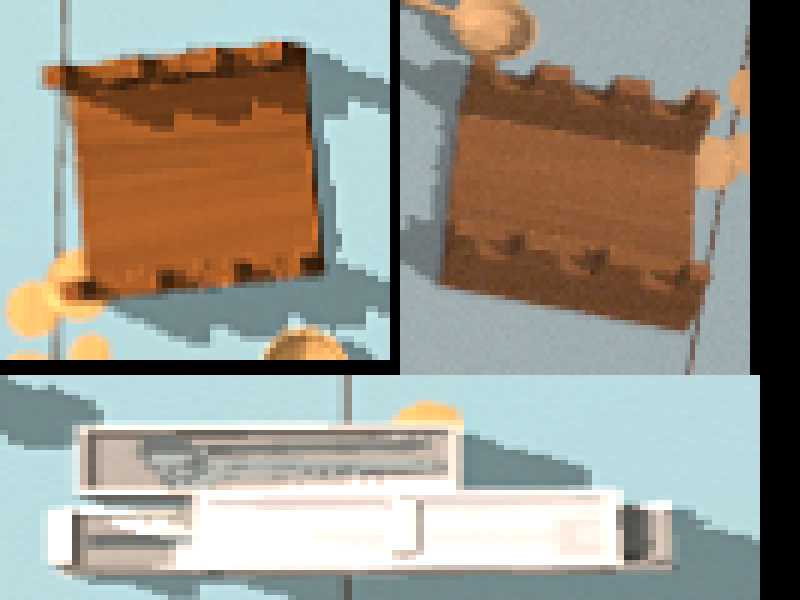

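The cradle's boards run left-right in the top view (far and near), with yaw about 5°. The caddy's axis is nearly along world y: cover px 279–332, lip edge px 339, well px 265–312. I'll cast these to points.

```bash
cat > m2.py <<'E'
from h import *
T=get_image('top'); S=get_image('scene')
print('cradle far',ray(T,[194,215.7],.052)[0].round(4),'near',ray(T,[197,251.7],.052)[0].round(4))
print(' boardends far/near',ray(T,[[172.4,217.5],[215.7,214],[175.2,253.5],[219,249.5]],.052)[:,:2].round(4).tolist())
print('cradle scene near-robot',ray(S,[473.8,195.4],.052)[0].round(4),'far',ray(S,[470.8,229.8],.052)[0].round(4))
print('well',ray(T,[[265,180],[312.5,180],[265,193.6],[312.5,193.6]],.048)[:,:2].round(4).tolist())
print('cover',ray(T,[[279.4,193.4],[332.5,193.4],[279.4,208.6],[332.5,208.6]],.077)[:,:2].round(4).tolist())
print('rib',ray(T,[306,200.4],.102)[0].round(4)); print('lip',ray(T,[[339,202]],.016)[:,:2].round(4))
print('bowl',ray(T,[362.5,144.5],.065)[0].round(4),'dish',ray(T,[362,272],.022)[0].round(3),'jar',ray(T,[328,265],.055)[0].round(3))
# refine by column edge profiles (caddy)
g=cv2.cvtColor(T['frame'],cv2.COLOR_RGB2GRAY)
print('row202',g[202,328:348].tolist()); print('row186',g[186,258:270].tolist(),g[186,306:318].tolist()); print('row205',g[205,255:284].tolist())
print('col290',g[174:214,290].tolist()); print('col325',g[188:214,325].tolist()); print('col337',g[190:214,337].tolist())
E
python3 m2.py
```

```text
cradle far [0.5186 0.3442 0.052 ] near [0.3991 0.3311 0.052 ]
 boardends far/near [[0.5126, 0.417], [0.5243, 0.2713], [0.393, 0.404], [0.4066, 0.2578]]
cradle scene near-robot [0.3997 0.3379 0.052 ] far [0.521  0.3503 0.052 ]
well [[0.6389, 0.1082], [0.6386, -0.0514], [0.593, 0.1077], [0.5928, -0.0514]]
cover [[0.5903, 0.0566], [0.5901, -0.1175], [0.5403, 0.0562], [0.5402, -0.1173]]
rib [ 0.5647 -0.0316  0.102 ]
lip [[ 0.5675 -0.1411]]
bowl [ 0.7556 -0.2186  0.065 ] dish [ 0.332 -0.217  0.022] jar [ 0.357 -0.103  0.055]
row202 [169, 169, 175, 191, 133, 53, 58, 70, 111, 137, 123, 95, 86, 87, 88, 86, 87, 86, 85, 83]
row186 [140, 142, 141, 141, 141, 145, 154, 124, 73, 116, 128, 127] [128, 124, 127, 123, 134, 163, 130, 84, 87, 88, 89, 88]
row205 [140, 141, 141, 141, 140, 149, 191, 198, 189, 61, 105, 131, 129, 130, 130, 130, 130, 130, 129, 129, 128, 145, 202, 197, 194, 196, 198, 198, 198]
col290 [141, 140, 141, 140, 140, 158, 184, 72, 108, 110, 79, 95, 120, 120, 106, 122, 111, 133, 169, 193, 162, 145, 157, 182, 181, 179, 183, 189, 181, 182, 192, 198, 198, 197, 167, 90, 83, 88, 87, 100]
col325 [87, 88, 88, 84, 112, 174, 157, 159, 180, 175, 174, 161, 162, 162, 162, 161, 162, 164, 176, 180, 116, 92, 87, 87, 88, 88]
col337 [141, 140, 140, 139, 143, 171, 199, 145, 133, 134, 134, 136, 137, 137, 137, 139, 125, 87, 114, 93, 87, 88, 88, 88]
```

```bash
python3 -m crank '[0,0,0.1,0.025,-0.038,0,50,0,0,0.1,0.025,-0.038,0,50,0,0,0.1,0.025,-0.038,0,50,0,0,0.103,0.025,-0.038,0,50,0,0,0,0.025,-0.038,0,50,0,0,0,0.025,-0.038,0,50,0,0,0,0.025,-0.038,0,50,0,0,0,0.025,-0.038,0,50,0,0,0,0.025,-0.038,0,50,0,0,0,0.025,-0.038,0,50,0,0,0,0.025,-0.038,0,50,0,0,0,0.025,-0.038,0,50,0,0,0,0.025,-0.038,0,50,0,0,0,0.024,-0.043,0,50,0,0,0,0,0,0,50,0,0,0,0,0,0,50]' 40
```

```text
time_s: 1.9
position: [0.5652, -0.032, 0.2448]
tool_rot: [[0.003, 1.0, -0.001], [1.0, -0.003, 0.0], [0.0, -0.001, -1.0]]
ft_force: [0.4, 0.7, -0.3]
grip_width: 0.0426
```

```bash
python3 -m crank '[0,0,0,0,0,-0.04,50,0,0,0,0,0,-0.04,50,0,0,0,0,0,-0.035,50,0,0,0,0,0,-0.02,50,0,0,0,0,0,-0.012,50,0,0,0,0,0,0,50,0,0,0,0,0,0,0,0,0,0,0,0,0,0,0,0,0,0,0,0,0,0,0,0,0,0,0,0,0,0,0,0,0,0,0]' 40
```

```text
time_s: 3.0
position: [0.5657, -0.0311, 0.0998]
tool_rot: [[0.0, 1.0, 0.003], [1.0, -0.0, -0.0], [-0.0, 0.003, -1.0]]
ft_force: [-0.9, 3.0, 7.2]
grip_width: 0.011
```

```bash
python3 -m crank '[0,0,0,0,0.005,0.002,0,0,0,0,0,0.006,0,0,0,0,0,0,0.006,0,0,0,0,0,0,0.006,0,0,0,0,0,0,0.006,0,0,0,0,0,0,0.006,0,0,0,0,0,0,0.006,0,0,0,0,0,0,0.006,0,0,0,0,0,0,0.005,0,0,0,0,0,0,0.003,0,0,0,0,0,0,0.002,0,0,0,0,0,0,0.001,0,0,0,0,0,0,0,0,0]'
```

```text
time_s: 4.3
position: [0.565, 0.0267, 0.1]
tool_rot: [[0.001, 1.0, -0.0], [1.0, -0.001, -0.0], [-0.0, -0.0, -1.0]]
ft_force: [3.3, -2.6, -13.1]
grip_width: 0.0109
```

```bash
python3 -m crank '[0,0,0,0,0.002,-0.002,0,0,0,0,0,0.002,0,0,0,0,0,0,0.001,0,0,0,0,0,0,0.001,0,0,0,0,0,0,0,0,0]'
```

```text
time_s: 4.8
position: [0.5651, 0.0273, 0.0998]
tool_rot: [[0.001, 1.0, 0.0], [1.0, -0.001, -0.01], [-0.01, 0.0, -1.0]]
ft_force: [-4.5, -32.0, 1.8]
grip_width: 0.0109
```

```bash
python3 -m crank '[0,0,0,0,-0.004,0,0,0,0,0,0,0,0,40,0,0,0,0,0,0,60,0,0,0,0,0,0,65,0,0,0,0,0,0.03,65,0,0,0,0,0,0.04,65,0,0,0,-0.01,-0.04,0.03,65,0,0,0,-0.01,-0.045,0,65,0,0,0,-0.01,-0.045,0,65,0,0,0,-0.01,-0.045,0,65,0,0,0,-0.01,-0.045,0,65,0,0,0,-0.011,-0.045,0,65,0,0,0,0,-0.013,0,65,0,0,0,0,0,0,65,0,0,0,0,0,0,65]' && python3 - <<'E'
from h import *
im=snap('top','top1.png'); s=snap('scene','scene1.png')
t=cv2.imread('pics/top1.png'); a=cv2.resize(t[130:270,250:450],None,fx=4,fy=4,interpolation=cv2.INTER_CUBIC)
cv2.imwrite('pics/c4.png',a); print(observe()['position'])
E
```

```text
time_s: 6.3
position: [0.5045, -0.2472, 0.1977]
tool_rot: [[0.0, 1.0, -0.0], [1.0, -0.0, 0.001], [0.001, -0.0, -1.0]]
ft_force: [0.6, 0.4, -0.4]
grip_width: 0.0555
[ 0.50469952 -0.24671809  0.19782599]
```

View pics/c4.png

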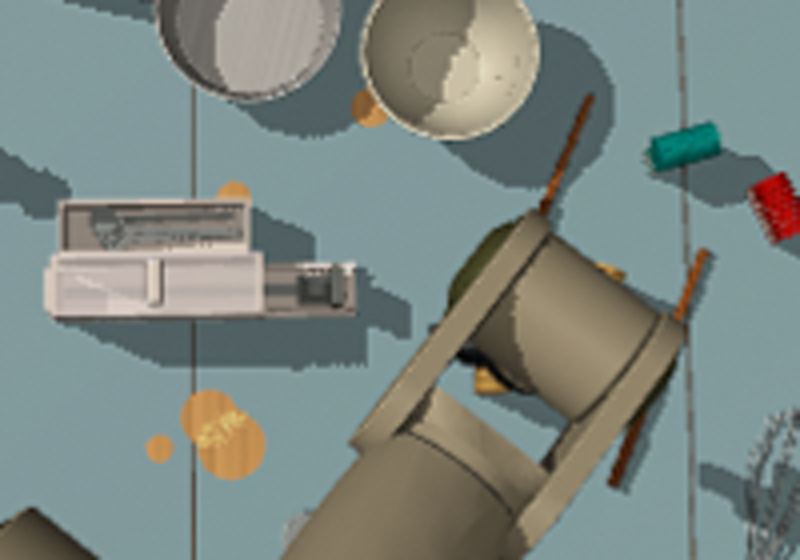

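The cover is fully back (crop x 47–263), the follower is at the lip, and strip A is under the gripper. Next: descend and grip.

```bash
python3 -m crank '[0,0,0,0,-0.003,-0.04,65,0,0,0,0,0,-0.04,65,0,0,0,0,0,-0.04,65,0,0,0,0,0,-0.028,65,0,0,0,0,0,-0.01,65,0,0,0,0,0,0,65,0,0,0,0,0,0,30,0,0,0,0,0,0,20,0,0,0,0,0,0,20,0,0,0,0,0,0,20,0,0,0,0,0,0,20]' 50
```

```text
time_s: 7.5
position: [0.5052, -0.2518, 0.0415]
tool_rot: [[0.001, 1.0, 0.003], [1.0, -0.001, -0.002], [-0.002, 0.003, -1.0]]
ft_force: [1.7, 2.4, 7.6]
grip_width: 0.0294
```

```bash
python3 -m crank '[0,0,0,0,0,0.03,20,0,0,0,0,0,0.05,20,0,0,-0.131,0.005,0.0055,0,20,0,0,-0.131,0.005,0.0055,0,20,0,0,-0.131,0.005,0.0055,0,20,0,0,-0.131,0.005,0.0055,0,20,0,0,-0.131,0.005,0.0055,0,20,0,0,-0.131,0.005,0.0055,0,20,0,0,-0.131,0.005,0.0055,0,20,0,0,-0.131,0.005,0.0055,0,20,0,0,-0.131,0.005,0.0055,0,20,0,0,-0.131,0.005,0.0055,0,20,0,0,-0.131,0.005,0.0055,0,20,0,0,-0.131,0.005,0.0055,0,20,0,0,0,0,0,0,20,0,0,0,0,0,0,20,0,0,0,0,0,0,20]' && python3 - <<'E'
from h import *
s=observe(); print(s['position'].round(4) if hasattr(s['position'],'round') else s['position'])
t=snap('top','top2.png'); im=snap('scene','scene2.png')
a=cv2.imread('pics/scene2.png')[130:250,200:400]; cv2.imwrite('pics/c5.png',np.clip(cv2.resize(a,None,fx=4,fy=4,interpolation=cv2.INTER_CUBIC)*1.4,0,255).astype(np.uint8))
E
```

```text
time_s: 9.2
position: [0.5641, -0.1858, 0.1199]
tool_rot: [[1.0, 0.0, 0.0], [0.0, -1.0, -0.0], [0.0, 0.0, -1.0]]
ft_force: [-0.4, -0.3, -0.6]
grip_width: 0.0294
[ 0.5641 -0.1858  0.1199]
```

View pics/c5.png

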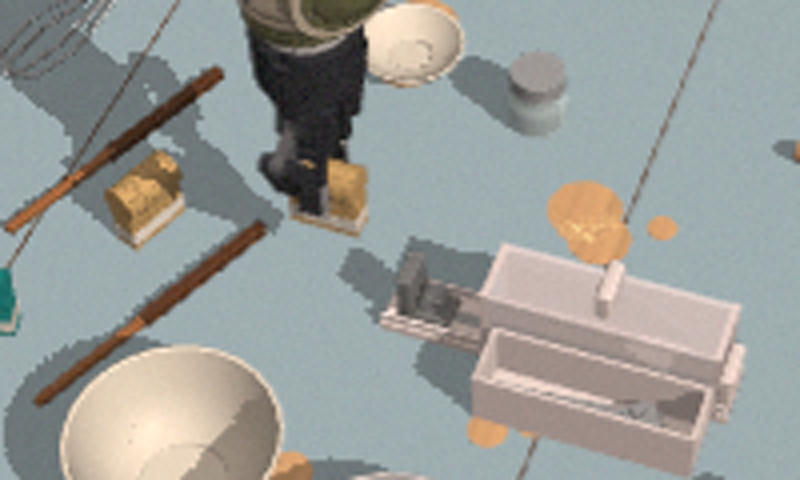

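Strip A is held upright, its long side along the channel, and the follower is at the lip. Bottom edge corners are at about scene px (272.5,184.5) and (292,188.7).

```bash
python3 - <<'E'
from h import *
im=get_image('scene'); print(ray(im,[[272.5,184.5],[292,188.7]],.0785).round(4))
E
python3 -m crank '[0,0,0,0.001,0.01,-0.03,20,0,0,0,0,0.005,-0.02,20,0,0,0,0,0,-0.009,20,0,0,0,0,0,0,20,0,0,0,0,0,0,20,0,0,0,0,0,0,20]'
```

```text
[[ 0.5742 -0.2124  0.0785]
 [ 0.5698 -0.1538  0.0785]]
time_s: 9.95
position: [0.5658, -0.171, 0.0618]
tool_rot: [[1.0, -0.002, 0.002], [-0.002, -1.0, -0.001], [0.002, 0.001, -1.0]]
ft_force: [-0.7, 0.3, -1.2]
grip_width: 0.0292
```

```bash
python3 -m crank '[0,0,0,0,0.007,0,20,0,0,0,0,0.007,0,20,0,0,0,0,0.007,0,20,0,0,0,0,0.007,0,20,0,0,0,0,0.007,0,20,0,0,0,0,0.007,0,20,0,0,0,0,0.007,0,20,0,0,0,0,0.007,0,20,0,0,0,0,0.007,0,20,0,0,0,0,0.007,0,20,0,0,0,0,0,0,20,0,0,0,0,0,0,20]'
```

```text
time_s: 11.15
position: [0.5652, -0.1003, 0.0607]
tool_rot: [[1.0, -0.002, -0.0], [-0.002, -1.0, 0.0], [-0.0, -0.0, -1.0]]
ft_force: [-1.9, -4.8, -0.1]
grip_width: 0.0293
```

```bash
python3 -m crank '[0,0,0,0,0,-0.004,20,0,0,0,0,0,-0.004,20,0,0,0,0,0,-0.003,20,0,0,0,0,0,0,20,0,0,0,0,0,0,20]' && python3 - <<'E'
from h import *
im=snap('scene','scene3.png')
a=cv2.imread('pics/scene3.png')[150:230,270:390]; cv2.imwrite('pics/c6.png',np.clip(cv2.resize(a,None,fx=6,fy=6,interpolation=cv2.INTER_CUBIC)*1.4,0,255).astype(np.uint8))
E
```

```text
time_s: 11.65
position: [0.5654, -0.1007, 0.0496]
tool_rot: [[1.0, -0.002, 0.0], [-0.002, -1.0, -0.0], [0.0, 0.0, -1.0]]
ft_force: [0.2, -4.8, 0.4]
grip_width: 0.0293
```

View pics/c6.png

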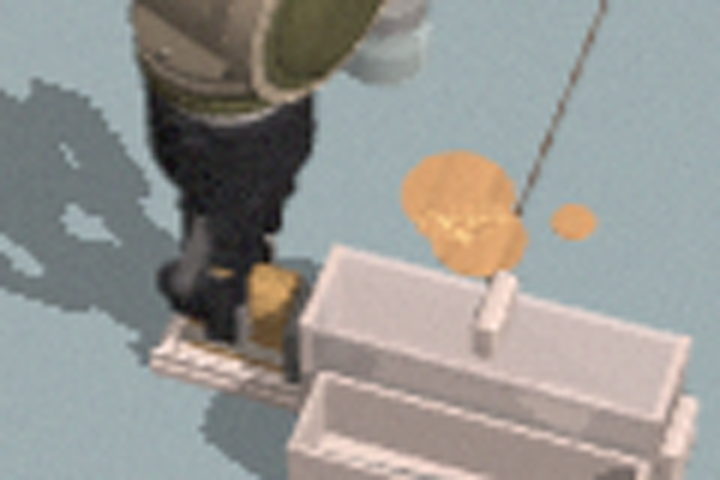

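Strip A is between the walls behind the lip, with the follower behind it (crop (290,345)). Release it and go to strip B.

```bash
python3 -m crank '[0,0,0,0,0,-0.001,20,0,0,0,0,0,0,45,0,0,0,0,0,0,50,0,0,0,0,0,0,50,0,0,0,0,0,0.03,50,0,0,0,0,0,0.04,60,0,0,0,0,0,0.03,65]' && python3 -m crank '[0,0,0.122,-0.001,-0.024,0,65,0,0,0.122,-0.001,-0.024,0,65,0,0,0.122,-0.001,-0.024,0,65,0,0,0.122,-0.001,-0.024,0,65,0,0,0.122,-0.001,-0.024,0,65,0,0,0.122,-0.001,-0.024,0,65,0,0,0.122,-0.001,-0.024,0,65,0,0,0.122,-0.001,-0.024,0,65,0,0,0.122,-0.001,-0.024,0,65,0,0,0.122,0,-0.025,0,65,0,0,0,0,0,0,65,0,0,0,0,0,0,65]' && python3 - <<'E'
from h import *
snap('top','top3.png'); im=snap('scene','scene4.png')
a=cv2.imread('pics/scene4.png')[130:240,200:390]; cv2.imwrite('pics/c7.png',np.clip(cv2.resize(a,None,fx=4,fy=4,interpolation=cv2.INTER_CUBIC)*1.4,0,255).astype(np.uint8))
E
```

```text
time_s: 12.4
position: [0.5654, -0.1002, 0.1505]
tool_rot: [[1.0, -0.002, 0.001], [-0.002, -1.0, 0.0], [0.001, -0.0, -1.0]]
ft_force: [1.1, 0.7, 0.8]
grip_width: 0.0554
time_s: 13.6
position: [0.5561, -0.3411, 0.1482]
tool_rot: [[0.348, 0.938, -0.001], [0.938, -0.348, 0.001], [0.001, -0.001, -1.0]]
ft_force: [-0.6, -0.3, 1.2]
grip_width: 0.0554
```

View pics/c7.png

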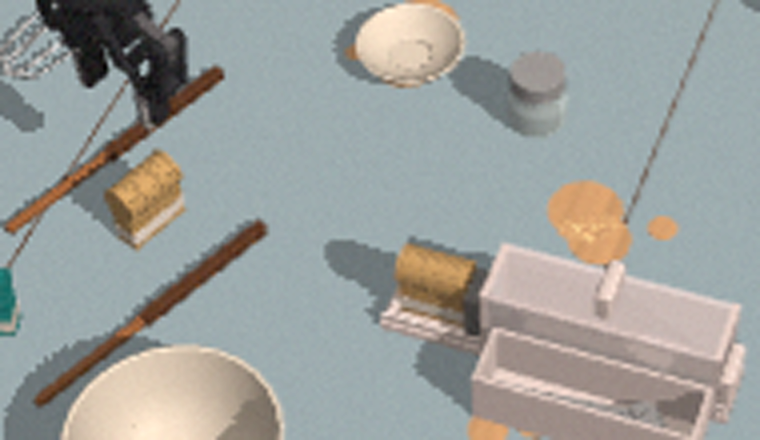

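Strip A stands upright behind the lip. I'll check B with its base corners at scene px (234.5,191.7) and (246.2,181.2).

```bash
python3 - <<'E'
from h import *
im=get_image('scene'); P=ray(im,[[234.5,191.75],[246.25,181.5]],0)[:,:2]; print(P.round(4))
d=P[0]-P[1]; L=np.linalg.norm(d); d/=L; n=np.array([d[1],-d[0]]); 
print(L,np.degrees(np.arctan2(d[1],d[0])),P.mean(0)+.015*n,P.mean(0)-.015*n)
E
```

```text
[[ 0.5826 -0.3419]
 [ 0.5342 -0.3255]]
0.05107322674245013 -18.648071944145723 [ 0.55362794 -0.34789767] [ 0.56322057 -0.31947266]
```

```bash
python3 -m crank '[0,0,0,-0.001,-0.004,-0.03,65,0,0,0,0,0,-0.04,65,0,0,0,0,0,-0.027,65,0,0,0,0,0,-0.01,65,0,0,0,0,0,0,65,0,0,0,0,0,0,65,0,0,0,0,0,0,30,0,0,0,0,0,0,20,0,0,0,0,0,0,20,0,0,0,0,0,0,20,0,0,0,0,0,0,20]' 50
```

```text
time_s: 14.85
position: [0.5559, -0.3458, 0.0434]
tool_rot: [[0.345, 0.938, 0.002], [0.938, -0.345, -0.002], [-0.001, 0.003, -1.0]]
ft_force: [-0.1, 0.7, 6.8]
grip_width: 0.0294
```

```bash
python3 -m crank '[0,0,0,0,0,0.03,20,0,0,0,0,0,0.05,20,0,0,-0.122,0.001,0.016,0,20,0,0,-0.122,0.001,0.016,0,20,0,0,-0.122,0.001,0.016,0,20,0,0,-0.122,0.001,0.016,0,20,0,0,-0.122,0.001,0.016,0,20,0,0,-0.122,0.001,0.016,0,20,0,0,-0.122,0.001,0.016,0,20,0,0,-0.122,0.001,0.016,0,20,0,0,-0.122,0.001,0.016,0,20,0,0,-0.122,0.001,0.016,0,20,0,0,0,0,0,0,20,0,0,0,0,0,0,20,0,0,0,0,0,0,20]' && python3 - <<'E'
from h import *
snap('top','top4.png'); im=snap('scene','scene5.png')
a=cv2.imread('pics/scene5.png')[150:220,250:350]; cv2.imwrite('pics/c8.png',np.clip(cv2.resize(a,None,fx=7,fy=7,interpolation=cv2.INTER_CUBIC)*1.4,0,255).astype(np.uint8))
E
```

```text
time_s: 16.35
position: [0.5653, -0.1863, 0.1219]
tool_rot: [[1.0, -0.0, 0.0], [-0.0, -1.0, -0.0], [0.0, 0.0, -1.0]]
ft_force: [0.2, -0.0, -0.5]
grip_width: 0.0294
```

View pics/c8.png

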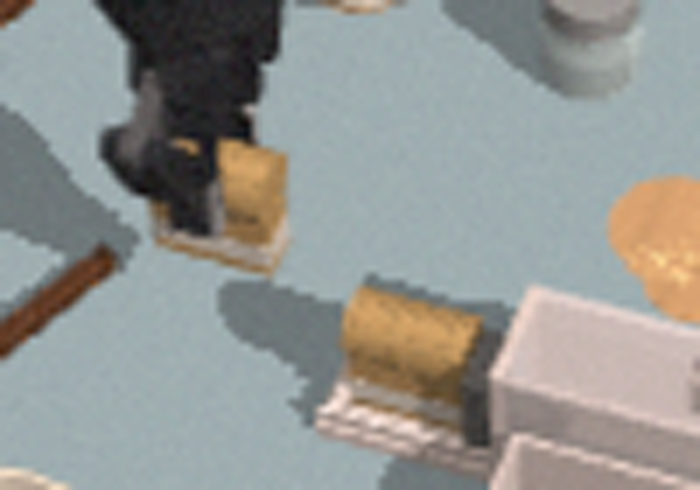

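Strip B is held upright and level over the lip area, and A is in place. Lower B to lip clearance and push.

```bash
python3 -m crank '[0,0,0,0,0.01,-0.03,20,0,0,0,0,0.005,-0.02,20,0,0,0,0,0,-0.0085,20,0,0,0,0,0,0,20,0,0,0,0,0,0,20]' && python3 -m crank '[0,0,0,0,0.007,0,20,0,0,0,0,0.007,0,20,0,0,0,0,0.007,0,20,0,0,0,0,0.007,0,20,0,0,0,0,0.007,0,20,0,0,0,0,0.007,0,20,0,0,0,0,0.007,0,20,0,0,0,0,0.008,0,20,0,0,0,0,0.008,0,20,0,0,0,0,0.008,0,20,0,0,0,0,0,0,20,0,0,0,0,0,0,20]'
```

```text
time_s: 16.95
position: [0.5658, -0.1712, 0.0641]
tool_rot: [[1.0, -0.002, 0.001], [-0.002, -1.0, -0.001], [0.001, 0.001, -1.0]]
ft_force: [0.7, 0.6, -0.2]
grip_width: 0.0293
time_s: 18.15
position: [0.5653, -0.0972, 0.0636]
tool_rot: [[1.0, -0.001, 0.0], [-0.001, -1.0, -0.0], [0.0, 0.0, -1.0]]
ft_force: [-0.8, -1.5, 1.6]
grip_width: 0.0292
```

```bash
python3 -m crank '[0,0,0,0,0,-0.004,20,0,0,0,0,0,-0.004,20,0,0,0,0,0,-0.004,20,0,0,0,0,0,0,20,0,0,0,0,0,0,20]' && python3 - <<'E'
from h import *
snap('top','top5.png'); im=snap('scene','scene6.png')
a=cv2.imread('pics/scene6.png')[170:240,280:380]; cv2.imwrite('pics/c9.png',np.clip(cv2.resize(a,None,fx=7,fy=7,interpolation=cv2.INTER_CUBIC)*1.5,0,255).astype(np.uint8))
E
```

```text
time_s: 18.65
position: [0.5654, -0.0976, 0.0514]
tool_rot: [[1.0, -0.002, 0.0], [-0.002, -1.0, -0.0], [0.0, 0.0, -1.0]]
ft_force: [-0.8, -0.9, 5.7]
grip_width: 0.0296
```

View pics/c9.png

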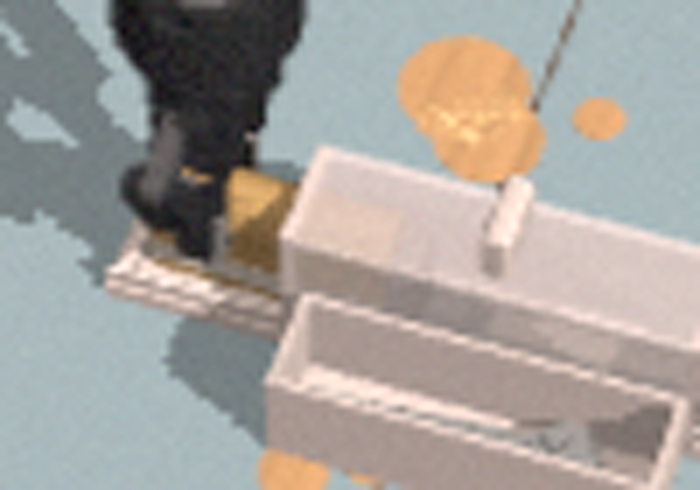

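B is down behind the lip, with A seen through the cover at (350,220). Release and lift, then move behind the rib.

```bash
python3 -m crank '[0,0,0,0,0,0,45,0,0,0,0,0,0,50,0,0,0,0,0,0,50,0,0,0,0,0,0.03,50,0,0,0,0,0,0.04,50,0,0,0,0,0,0.03,10,0,0,0,0,0.04,0,0,0,0,0,0,0.04,0,0,0,0,0,0,0.04,0,0,0,0,0,0,0.038,0,0,0,0,0,0,0,0,0,0,0,0,0,0,0,0]' && python3 - <<'E'
from h import *
T=snap('top','top6.png'); im=snap('scene','scene7.png')
a=cv2.imread('pics/scene7.png')[160:240,280:390]; a=np.clip(cv2.resize(a,None,fx=5,fy=5,interpolation=cv2.INTER_CUBIC)*1.5,0,255).astype(np.uint8)
b=cv2.imread('pics/top6.png')[205:265,165:230]; b=cv2.resize(b,None,fx=3.8,fy=3.8,interpolation=cv2.INTER_CUBIC)
c,s=np.cos(np.radians(6.2)),np.sin(np.radians(6.2))
for xx in(-60,60):
  for yy in(-68,-44,0,44,68):
    p=np.array([.460+(c*xx-s*yy)/1e3,.3435+(s*xx+c*yy)/1e3,.052 if abs(yy)>60 else .036])
    u=(proj(T,p)[0]-[165,205]+.5)*3.8; cv2.circle(b,tuple(int(v) for v in u),2,(255,0,255),-1)
o=np.zeros((400,800,3),np.uint8); o[:,:550]=a; o[:b.shape[0],550:550+b.shape[1]]=b; cv2.imwrite('pics/c10.png',o)
E
```

```text
time_s: 19.95
position: [0.5651, 0.0611, 0.151]
tool_rot: [[1.0, -0.0, -0.0], [-0.0, -1.0, -0.0], [-0.0, 0.0, -1.0]]
ft_force: [-0.0, -0.8, -0.1]
grip_width: -0.0002
```

View pics/c10.png

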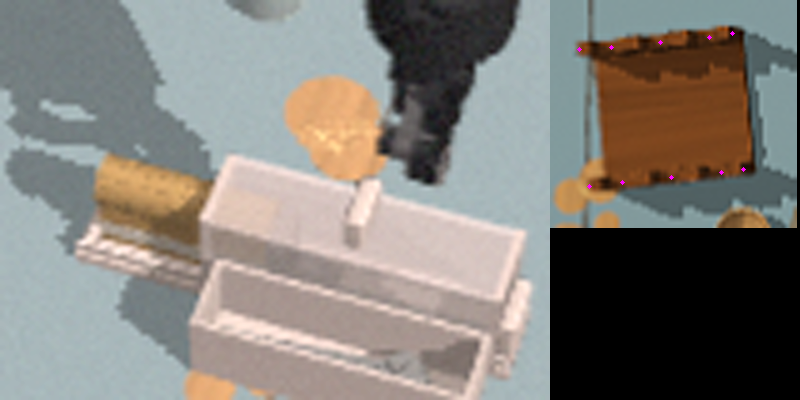

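Both strips are flat behind the lip and the cradle model matches. Now slide the cover shut.

```bash
python3 -m crank '[0,0,0,0,0,-0.03,0,0,0,0,0,0,-0.023,0,0,0,0,0,0,0,0,0,0,0,0,0,0,0,0,0,0,0,-0.007,0,0,0,0,0,0,-0.007,0,0,0,0,0,0,-0.007,0,0,0,0,0,0,-0.007,0,0,0,0,0,0,-0.007,0,0,0,0,0,0,-0.007,0,0,0,0,0,0,-0.007,0,0,0,0,0,0,-0.007,0,0,0,0,0,0,-0.007,0,0,0,0,0,0,-0.007,0,0,0,0,0,0,-0.007,0,0,0,0,0,0,0,0,0]'
```

```text
time_s: 21.65
position: [0.565, -0.0176, 0.098]
tool_rot: [[1.0, -0.003, -0.001], [-0.003, -1.0, -0.001], [-0.001, 0.001, -1.0]]
ft_force: [-0.1, 0.3, 0.2]
grip_width: 0.0
```

```bash
python3 -m crank '[0,0,0,0,-0.005,0,0,0,0,0,0,-0.005,0,0,0,0,0,0,-0.003,0,0,0,0,0,0,-0.002,0,0,0,0,0,0,-0.001,0,0,0,0,0,0,0,0,0]' && python3 -m crank '[0,0,0,0,-0.001,0,0,0,0,0,0,-0.001,0,0,0,0,0,0,-0.001,0,0,0,0,0,0,0,0,0]'
```

```text
time_s: 22.25
position: [0.565, -0.0315, 0.098]
tool_rot: [[1.0, -0.002, -0.001], [-0.002, -1.0, 0.002], [-0.001, -0.002, -1.0]]
ft_force: [1.0, 8.0, 0.1]
grip_width: -0.0001
time_s: 22.65
position: [0.5649, -0.0318, 0.0981]
tool_rot: [[1.0, -0.001, -0.001], [-0.001, -1.0, 0.007], [-0.001, -0.007, -1.0]]
ft_force: [2.3, 21.6, 3.0]
grip_width: -0.0
```

The cover stopped at the predicted shut position (−0.0315, 21 N). Back off, lift and re-measure the sticks.

```bash
python3 -m crank '[0,0,0,0,0.01,0,0,0,0,0,0,0.004,0.04,0,0,0,0,0,0,0.04,20,0,0,0,0,0,0.03,20,0,0,0,0,0,0,20]' && python3 meas.py | grep -E "==|brown" | grep -E "==|0.2[0-9]+ 0.0|0.215|0.216|0.21[0-9]"
```

```text
time_s: 23.15
position: [0.5667, -0.0221, 0.2126]
tool_rot: [[1.0, -0.002, 0.008], [-0.002, -1.0, -0.003], [0.008, 0.003, -1.0]]
ft_force: [-0.1, -1.1, -0.8]
grip_width: 0.0167
== top
brown [373, 154, 25, 58, 127] mid [ 0.6364 -0.3009] sides [0.216 0.008] corners [[0.539, -0.255], [0.737, -0.34], [0.734, -0.347], [0.536, -0.262]]
brown [402, 192, 25, 59, 134] mid [ 0.5027 -0.3986] sides [0.215 0.008] corners [[0.405, -0.354], [0.604, -0.436], [0.601, -0.443], [0.402, -0.362]]
== scene
brown [202, 147, 53, 41, 190] mid [ 0.5004 -0.4008] sides [0.219 0.014] corners [[0.598, -0.447], [0.395, -0.366], [0.404, -0.354], [0.605, -0.436]]
brown [443, 179, 68, 67, 2436] mid [0.4378 0.3351] sides [0.213 0.213] corners [[0.52, 0.222], [0.308, 0.249], [0.363, 0.455], [0.561, 0.415]]
brown [209, 186, 57, 45, 214] mid [ 0.6353 -0.3037] sides [0.218 0.014] corners [[0.732, -0.352], [0.531, -0.266], [0.539, -0.255], [0.739, -0.341]]
```

```bash
python3 -m crank '[0,0,0.117,0.006,-0.027,0,35,0,0,0.117,0.006,-0.027,0,35,0,0,0.117,0.006,-0.027,0,35,0,0,0.117,0.006,-0.027,0,35,0,0,0.117,0.006,-0.027,0,35,0,0,0.117,0.006,-0.027,0,35,0,0,0.117,0.006,-0.027,0,35,0,0,0.117,0.006,-0.027,0,35,0,0,0.117,0.005,-0.027,0,35,0,0,0.117,0.005,-0.032,0,35,0,0,0,0,0,-0.04,35,0,0,0,0,0,-0.04,35,0,0,0,0,0,-0.04,35,0,0,0,0,0,0,35,0,0,0,0,0,0,35]' && python3 meas.py | grep -E "==|brown" | grep -E "==|0.21[0-9]"
```

```text
time_s: 24.75
position: [0.6232, -0.2965, 0.0879]
tool_rot: [[0.392, 0.92, -0.002], [0.92, -0.392, 0.001], [0.0, -0.002, -1.0]]
ft_force: [-0.2, -0.0, 1.0]
grip_width: 0.0299
== top
brown [402, 192, 25, 59, 138] mid [ 0.5027 -0.3986] sides [0.215 0.008] corners [[0.405, -0.354], [0.604, -0.436], [0.601, -0.443], [0.402, -0.362]]
== scene
brown [443, 179, 68, 67, 2451] mid [0.4378 0.3351] sides [0.213 0.213] corners [[0.52, 0.222], [0.308, 0.249], [0.363, 0.455], [0.561, 0.415]]
brown [209, 186, 57, 45, 216] mid [ 0.6353 -0.3037] sides [0.218 0.014] corners [[0.732, -0.352], [0.531, -0.267], [0.539, -0.256], [0.739, -0.34]]
```

```bash
python3 -m crank '[0,0,0,0.001,0,-0.03,35,0,0,0,0,0,-0.025,35,0,0,0,0,0,-0.012,35,0,0,0,0,0,-0.004,35,0,0,0,0,0,0,35,0,0,0,0,0,0,15,0,0,0,0,0,0,0,0,0,0,0,0,0,0,0,0,0,0,0,0,0,0,0,0,0,0,0,0]' 30 && python3 -m crank '[0,0,0,0,0,0.02,0,0,0,0,0,0,0.04,0,0,0,0,0,0,0.04,0,0,0,0,0,0,0.04,0,0,0,0,0,0,0,0]'
```

```text
time_s: 25.85
position: [0.6249, -0.2969, 0.0189]
tool_rot: [[0.392, 0.92, 0.002], [0.92, -0.392, -0.002], [-0.001, 0.003, -1.0]]
ft_force: [-0.7, 0.8, 6.6]
grip_width: 0.0084
time_s: 26.35
position: [0.626, -0.2976, 0.1643]
tool_rot: [[0.392, 0.92, 0.01], [0.92, -0.392, -0.007], [-0.002, 0.011, -1.0]]
ft_force: [0.3, -0.4, -0.3]
grip_width: 0.0088
```

```bash
python3 -m crank '[0,0,0.102,-0.012,0.03,0.005,0,0,0,0.102,-0.012,0.04,0.005,0,0,0,0.102,-0.012,0.045,0.005,0,0,0,0.102,-0.012,0.045,0.005,0,0,0,0.103,-0.012,0.045,0.005,0,0,0,0,-0.012,0.045,0,0,0,0,0,-0.012,0.045,0,0,0,0,0,-0.012,0.045,0,0,0,0,0,-0.012,0.045,0,0,0,0,0,-0.012,0.045,0,0,0,0,0,-0.012,0.045,0,0,0,0,0,-0.011,0.045,0,0,0,0,0,-0.011,0.045,0,0,0,0,0,-0.011,0.045,0,0,0,0,0,-0.01,0.045,0,0,0,0,0,0,0.03,0,0,0,0,0,0,0,0,0,0,0,0,0,0,0,0,0,0,0,0,0,0,0]' && python3 - <<'E'
from h import *
T=snap('top','top7.png'); S=snap('scene','scene8.png')
a=cv2.imread('pics/top7.png')[170:270,140:260]; b=cv2.imread('pics/scene8.png')[120:260,400:520]
o=np.zeros((560,800,3),np.uint8); o[:400,:400]=cv2.resize(a,(480,400))[:,:400]; o[:466,400:]=cv2.resize(b,(400,466)); cv2.imwrite('pics/c11.png',np.clip(o*1.4,0,255).astype(np.uint8))
E
```

```text
time_s: 28.25
position: [0.4494, 0.3876, 0.1821]
tool_rot: [[-0.107, 0.994, -0.0], [0.994, 0.107, -0.0], [-0.0, -0.0, -1.0]]
ft_force: [0.1, -0.3, -0.6]
grip_width: 0.0086
```

View pics/c11.png

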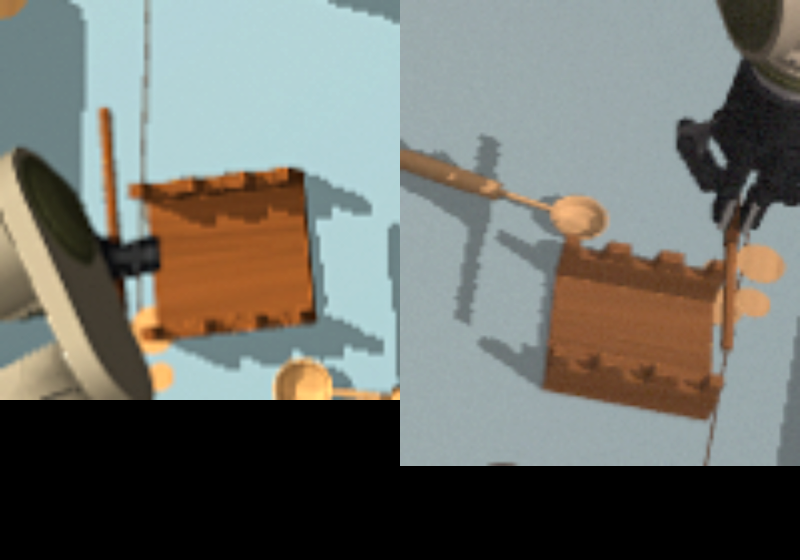

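The stick is held level with its thin end away from the robot, along the cradle axis. Force during lowering will show whether it enters the notch (contact expected at TCP z≈0.055) or lands on a tooth (≈0.071).

```bash
python3 - <<'E'
from h import *
T=get_image('top'); P=ray(T,[166.25,197.5],.168)[0]; p=np.array(observe()['position']); print(P, p+[.994*.122,.107*.122,-.014])
E
python3 -m crank '[0,0,0,0.002,-0.001,-0.04,0,0,0,0,0,0,-0.04,0,0,0,0,0,0,-0.025,0,0,0,0,0,0,-0.008,0,0,0,0,0,0,0,0,0,0,0,0,0,0,0]' && python3 -m crank '[0,0,0,0,0,-0.005,0,0,0,0,0,0,-0.004,0,0,0,0,0,0,0,0,0,0,0,0,0,0,0]'
```

```text
[0.56769824 0.39873548 0.168     ] [0.57088357 0.40063258 0.16835701]
time_s: 29.0
position: [0.4521, 0.3877, 0.0707]
tool_rot: [[-0.108, 0.994, 0.002], [0.994, 0.108, 0.001], [0.001, 0.002, -1.0]]
ft_force: [0.8, 0.3, 0.4]
grip_width: 0.0087
time_s: 29.4
position: [0.4513, 0.3876, 0.0604]
tool_rot: [[-0.108, 0.994, 0.0], [0.994, 0.108, 0.0], [0.0, 0.0, -1.0]]
ft_force: [-0.2, -0.2, -0.3]
grip_width: 0.0087
```

Inside the notch with no contact force. Lower the last 5 mm and release.

```bash
python3 -m crank '[0,0,0,0,0,-0.003,0,0,0,0,0,0,-0.002,0,0,0,0,0,0,0,0,0,0,0,0,0,0,15,0,0,0,0,0,0,25,0,0,0,0,0,0,25,0,0,0,0,0,0,25,0,0,0,0,0,0.03,25,0,0,0,0,0,0.04,25,0,0,0,0,0,0.04,35]' && python3 meas.py | grep -E "==|brown" | grep -E "==|0.21[0-9]"
```

```text
time_s: 30.4
position: [0.451, 0.3874, 0.1664]
tool_rot: [[-0.108, 0.994, -0.001], [0.994, 0.108, -0.0], [-0.0, -0.001, -1.0]]
ft_force: [0.2, -0.4, 0.5]
grip_width: 0.0301
== top
brown [397, 187, 19, 62, 139] mid [ 0.5159 -0.3716] sides [0.216 0.008] corners [[0.413, -0.337], [0.621, -0.398], [0.619, -0.406], [0.411, -0.345]]
== scene
brown [400, 165, 34, 15, 103] mid [0.3306 0.1595] sides [0.02 0.11] corners [[0.334, 0.105], [0.313, 0.105], [0.328, 0.214], [0.348, 0.213]]
```

Stick 1 was the one knocked; I'll go to its new pose and re-measure.

```bash
python3 -m crank '[0,0,-0.098,0.003,-0.03,0.01,35,0,0,-0.098,0.003,-0.04,0.01,35,0,0,-0.098,0.003,-0.045,0.01,35,0,0,-0.099,0.003,-0.045,0,35,0,0,0,0.003,-0.045,0,35,0,0,0,0.003,-0.045,0,35,0,0,0,0.003,-0.045,0,35,0,0,0,0.003,-0.045,0,35,0,0,0,0.003,-0.045,0,35,0,0,0,0.003,-0.045,0,35,0,0,0,0.003,-0.045,0,35,0,0,0,0.003,-0.045,0,35,0,0,0,0.003,-0.045,0,35,0,0,0,0.003,-0.045,0,35,0,0,0,0.003,-0.045,0,35,0,0,0,0.003,-0.045,0,35,0,0,0,0.003,-0.045,0,35,0,0,0,0,-0.011,0,35,0,0,0,0,0,0,35,0,0,0,0,0,0,35]' && python3 meas.py | grep -E "==|brown"
```

```text
time_s: 32.5
position: [0.5022, -0.3672, 0.1949]
tool_rot: [[0.28, 0.96, -0.001], [0.96, -0.28, 0.001], [0.001, -0.001, -1.0]]
ft_force: [1.3, -0.4, 0.4]
grip_width: 0.0299
== top
brown [205, 148, 22, 20, 287] mid [0.7247 0.2886] sides [0.048 0.085] corners [[0.728, 0.337], [0.769, 0.311], [0.721, 0.24], [0.681, 0.266]]
brown [437, 173, 16, 17, 138] mid [ 0.6397 -0.5056] sides [0.04  0.056] corners [[0.66, -0.479], [0.673, -0.516], [0.619, -0.533], [0.607, -0.495]]
brown [409, 187, 7, 19, 34] mid [ 0.5883 -0.3932] sides [0.065 0.007] corners [[0.558, -0.381], [0.62, -0.4], [0.618, -0.406], [0.556, -0.387]]
== scene
brown [281, 121, 9, 7, 34] mid [ 0.2663 -0.3075] sides [0.032 0.024] corners [[0.279, -0.318], [0.247, -0.32], [0.253, -0.297], [0.285, -0.295]]
brown [210, 150, 49, 46, 198] mid [ 0.5137 -0.3738] sides [0.22  0.015] corners [[0.616, -0.409], [0.404, -0.35], [0.412, -0.338], [0.623, -0.397]]
brown [399, 165, 21, 11, 71] mid [0.3278 0.1356] sides [0.021 0.063] corners [[0.335, 0.105], [0.314, 0.104], [0.32, 0.167], [0.341, 0.167]]
brown [419, 172, 14, 8, 43] mid [0.3332 0.1
[... 265 characters left out ...]
74, 2499] mid [0.4275 0.3451] sides [0.228 0.202] corners [[0.528, 0.241], [0.301, 0.257], [0.333, 0.457], [0.549, 0.426]]
brown [344, 186, 13, 10, 73] mid [ 0.4668 -0.0108] sides [0.04  0.031] corners [[0.464, -0.034], [0.442, -0.001], [0.469, 0.013], [0.491, -0.02]]
brown [318, 235, 9, 6, 35] mid [ 0.6518 -0.034 ] sides [0.023 0.017] corners [[0.648, -0.047], [0.64, -0.026], [0.656, -0.021], [0.663, -0.042]]
brown [268, 243, 10, 10, 55] mid [ 0.7309 -0.1511] sides [0.03  0.023] corners [[0.741, -0.165], [0.712, -0.159], [0.721, -0.137], [0.75, -0.144]]
brown [415, 260, 25, 39, 611] mid [0.6792 0.2724] sides [0.12 0.05] corners [[0.741, 0.25], [0.621, 0.246], [0.617, 0.296], [0.737, 0.298]]
```

```bash
python3 -m crank '[0,0,0,0.001,-0.002,-0.045,35,0,0,0,0,0,-0.045,35,0,0,0,0,0,-0.045,35,0,0,0,0,0,-0.025,35,0,0,0,0,0,-0.012,35,0,0,0,0,0,-0.006,35,0,0,0,0,0,0,35,0,0,0,0,0,0,15,0,0,0,0,0,0,0,0,0,0,0,0,0,0,0,0,0,0,0,0,0,0,0,0,0,0,0,0]' 30 && python3 -m crank '[0,0,0,0,0,0.02,0,0,0,0,0,0,0.045,0,0,0,0,0,0,0.045,0,0,0,0,0,0,0.045,0,0,0,0,0,0,0,0]'
```

```text
time_s: 33.8
position: [0.5039, -0.3709, 0.0189]
tool_rot: [[0.281, 0.96, 0.002], [0.96, -0.281, -0.002], [-0.001, 0.003, -1.0]]
ft_force: [0.0, 1.2, 6.3]
grip_width: 0.0084
time_s: 34.3
position: [0.5049, -0.3721, 0.1796]
tool_rot: [[0.281, 0.96, 0.009], [0.96, -0.281, -0.01], [-0.007, 0.011, -1.0]]
ft_force: [0.4, -0.8, 0.7]
grip_width: 0.0087
```

```bash
python3 -m crank '[0,0,0.098,-0.003,0.03,0.005,0,0,0,0.098,-0.003,0.04,0.005,0,0,0,0.098,-0.003,0.045,0,0,0,0,0.098,-0.003,0.045,0,0,0,0,0,-0.003,0.045,0,0,0,0,0,-0.003,0.045,0,0,0,0,0,-0.003,0.045,0,0,0,0,0,-0.003,0.045,0,0,0,0,0,-0.003,0.045,0,0,0,0,0,-0.003,0.045,0,0,0,0,0,-0.003,0.045,0,0,0,0,0,-0.003,0.045,0,0,0,0,0,-0.003,0.045,0,0,0,0,0,-0.002,0.045,0,0,0,0,0,-0.002,0.04,0,0,0,0,0,0,0.02,0,0,0,0,0,0,0,0,0,0,0,0,0,0,0,0,0,0,0,0,0,0,0]'
```

```text
time_s: 36.2
position: [0.4603, 0.2985, 0.1822]
tool_rot: [[-0.106, 0.994, -0.0], [0.994, 0.106, -0.0], [-0.0, -0.0, -1.0]]
ft_force: [0.4, 0.1, -0.3]
grip_width: 0.0088
```

```bash
python3 -m crank '[0,0,0,0.001,0.001,-0.04,0,0,0,0,0,0,-0.04,0,0,0,0,0,0,-0.025,0,0,0,0,0,0,-0.008,0,0,0,0,0,0,0,0,0,0,0,0,0,0,0]' && python3 -m crank '[0,0,0,0,0,-0.005,0,0,0,0,0,0,-0.004,0,0,0,0,0,0,0,0,0,0,0,0,0,0,0]'
```

```text
time_s: 36.8
position: [0.4621, 0.3004, 0.0706]
tool_rot: [[-0.106, 0.994, 0.002], [0.994, 0.106, 0.001], [0.001, 0.002, -1.0]]
ft_force: [0.5, 0.4, -0.3]
grip_width: 0.0088
time_s: 37.2
position: [0.4613, 0.3006, 0.0604]
tool_rot: [[-0.107, 0.994, 0.0], [0.994, 0.107, 0.0], [0.0, 0.0, -1.0]]
ft_force: [0.3, -0.5, -0.3]
grip_width: 0.0087
```

Clear again. Lower, release, lift and move aside for a final look.

```bash
python3 -m crank '[0,0,0,0,0,-0.003,0,0,0,0,0,0,-0.002,0,0,0,0,0,0,0,0,0,0,0,0,0,0,15,0,0,0,0,0,0,25,0,0,0,0,0,0,25,0,0,0,0,0,0,25,0,0,0,0,0,0.03,25,0,0,0,0,0,0.045,25,0,0,0,0,0,0.045,35,0,0,0,-0.04,-0.03,0.03,35,0,0,0,-0.045,-0.02,0,35,0,0,0,-0.045,0,0,35,0,0,0,-0.03,0,0,35,0,0,0,0,0,0,35,0,0,0,0,0,0,35]' && python3 - <<'E'
from h import *
T=snap('top','top8.png'); S=snap('scene','scene9.png')
a=cv2.imread('pics/top8.png')[180:270,150:250]; b=cv2.imread('pics/scene9.png')[165:265,425:525]
t=cv2.imread('pics/top8.png')[170:220,250:350]; s=cv2.imread('pics/scene9.png')[160:240,270:400]
o=np.zeros((600,800,3),np.uint8); o[:360,:400]=cv2.resize(a,(400,360),interpolation=2); o[:400,400:]=cv2.resize(b,(400,400),interpolation=2)
o[400:600,:400]=cv2.resize(t,(400,200),interpolation=2); o[400:600,400:725]=cv2.resize(s,(325,200),interpolation=2); cv2.imwrite('pics/c12.png',np.clip(o*1.4,0,255).astype(np.uint8))
E
```

```text
time_s: 38.8
position: [0.3073, 0.255, 0.2014]
tool_rot: [[-0.108, 0.994, 0.001], [0.994, 0.108, 0.0], [0.0, 0.001, -1.0]]
ft_force: [1.2, 0.2, 0.0]
grip_width: 0.03
```

View pics/c12.png

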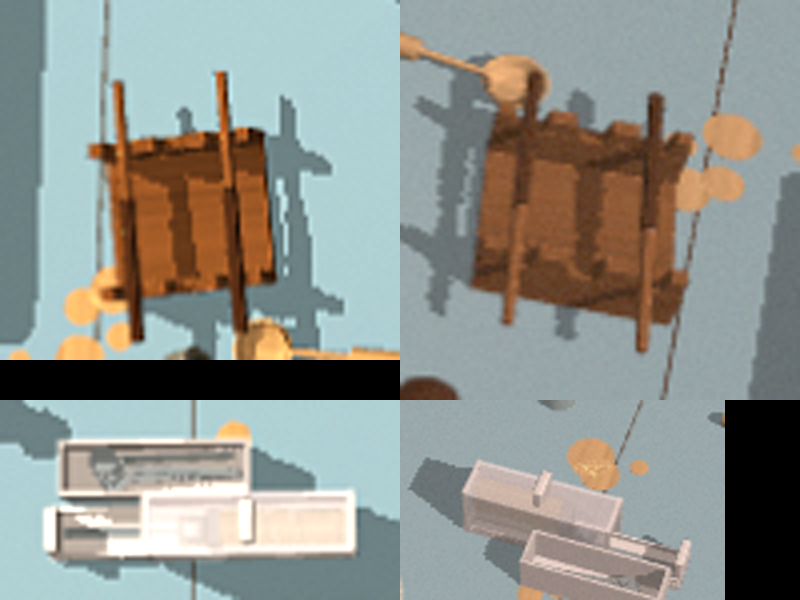

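View pics/scene9.png

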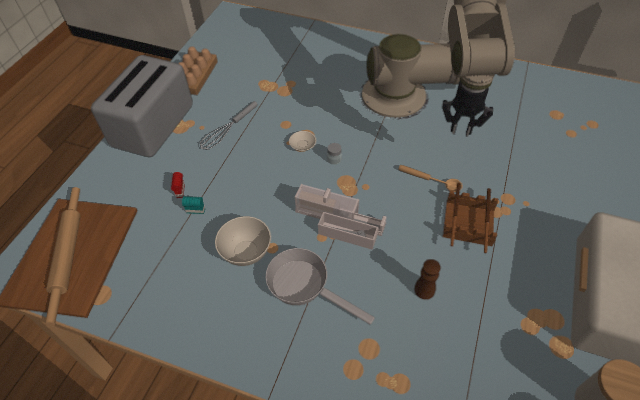

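Both sticks lie in both boards, in the outer notches. The cover's front edge is at top px ≈338.7 (shut) and the bystanders are where they were. One quick level check on the stick ends before handing in.

```bash
python3 - <<'E'
from h import *
T=get_image('top'); S=get_image('scene')
for n,a,b in(('R thick',(210.2,262.5),(459,183)),('R thin',(205.2,198.2),(452.2,245.5)),('L thick',(184.3,265),(489,189)),('L thin',(179.5,200.5),(485.5,252.5))):
    z=np.linspace(0,.12,121); d=[np.linalg.norm((ray(T,a,q)-ray(S,b,q))[0,:2]) for q in z]; i=int(np.argmin(d)); print(n,'z',z[i].round(3),'gap',round(d[i],4),ray(T,a,.041)[0,:2].round(4))
print('cover front y',ray(T,[338.75,201],.077)[0,:2].round(4)); close_job()
E
```

```text
R thick z 0.046 gap 0.0022 [0.3633 0.289 ]
R thin z 0.038 gap 0.0019 [0.5784 0.3108]
L thick z 0.044 gap 0.0009 [0.3547 0.3759]
L thin z 0.039 gap 0.0015 [0.5707 0.3983]
cover front y [ 0.5651 -0.1378]
the job is handed in; nothing more can be done
```

The caddy and cradle are set up for service and the job is handed in, at about 39 s of the 210 s allowed.

- **Caddy:** I drew the cover fully back and loaded both strips (only two were there today). Before I closed the cover, both stood upright behind the lip, with the follower pushed back. I then slid the cover shut until it hit its stop.
- **Cradle:** I laid both chopsticks (also only two today) in the outer notches. One was knocked aside during the run, so I measured it again before picking it up.

**Last checks:**
- The cover front measured y = -0.138 m against about -0.1365 m for fully shut, within what the pictures can resolve.
- The stick ends measured 38–46 mm above the table, with the thick ends 5–8 mm higher than the thin ends. That is mostly picture error, because both sticks went down freely to the notch floors.
- In the last pictures each stick rests across both boards, centred to within about 10 mm, and the other things and the red and turquoise look-alikes look unmoved.
- No check failed. I did not measure the strips again after shutting the cover, though they can be seen through it.

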